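Hold a tilt-calibration cradle on its index

TASK

Take the ball of the spring handle and swing the circuit board's rocking cradle up off its rest until the pointer stands on the index marker, and keep it there for at least 6 seconds without a break while the sensor is calibrated; the cradle is top-heavy and will not stay by itself. Then let it down gently onto the same rest, never banging it against either stop, and let go of the handle. Work the cradle only by the handle: do not touch the deck or its board, do not shift the index marker, and leave everything else on the bench alone.

Things in the scene. Friction and masses are not known exactly. Their poses are not given: they have to be found in the camera images.
- fixture: Tilt fixture, fixed to the bench: aluminium base 250 x 280 x 30 mm, two uprights with a level hinge shaft. Origin: centre of its underside, on the bench. Its x axis is parallel to the shaft and points away from the robot, y lies along the rocking direction, z up. The robot-side upright (x = -101 to -89 mm) is 155 mm high; upright and scale on the far side (x = +89 to +117 mm) reach 320 mm.
- pivot (a point): Point on the hinge shaft, 130 mm straight above the fixture's origin. A handle held still does not hold the cradle: the tilt then runs away with a time constant of about 0.6 s.
- cradle (a joint): Tilt of the top-heavy cradle about the fixture's x axis, rad, right-handed: positive lifts its +y side and swings the pointer to -y. Stops at -0.30 (its rest at the start) and +0.30; if let go it falls to a stop. Nominal inertia about the shaft 0.053 kg m2, tipping moment +0.28 N m x sin(tilt); the hidden load scales both by 0.8 to 1.25. Damping 0.004 N m s/rad, dry friction 0.001 N m.
- deck (a point): The cradle's aluminium deck, 150 (x) x 340 (y) x 6 mm, with a green circuit board 100 x 170 mm on it and a dark steel bar (36 mm diameter, 120 mm long) along each end; 2.9 kg, its centre of mass 10 mm above the shaft at tilt 0. This point: its centre of mass, on the deck's top face; axes as the fixture's at tilt 0. The robot must not touch it.
- handle (a joint): Angle of the spring handle relative to the cradle, rad, same axis and sense (the handle's angle to vertical is cradle + handle). It turns freely on the shaft; only a torsion spring couples it to the cradle: moment on the cradle = 0.14 N m/rad x this value (damping 0.004 N m s/rad). 0 when left alone, stops at -0.9 and +0.9. Counterbalanced, 70 g.
- handle_ball (a point): Centre of the black ball (32 mm diameter) on top of the handle rod (8 mm diameter), the place to hold it, on the robot's side of the fixture. In the fixture's frame, with a = cradle + handle: x = -125 mm, y = -130 mm x sin(a), z = 130 mm + 130 mm x cos(a). The deck begins at x = -75 mm.
- pointer_tip (a point): Tip of the cradle's black pointer on the far side of the fixture, in front of the white scale plate: 150 mm from the shaft, x = +113 mm, straight above the shaft at tilt 0.
- index_tip (a point): Tip of the finger of the dark steel index marker on the scale's upper edge, the reading to set: also 150 mm from the shaft at x = +113 mm, so it coincides with the pointer's tip when the reading is right.
- index (a joint): Angle of the index marker about the same shaft, same sense as the tilt, rad: pointer on the index means cradle = index. Between -0.12 and 0.12; stiff, it stays where it was set and is not to be moved.
- spare_board: Loose green circuit board 70 x 100 x 5 mm, lying to the fixture's left. A bystander: leave alone. Origin at the centre of its underside.
- small_board: Loose green circuit board 50 x 60 x 5 mm, lying to the fixture's right. A bystander: leave alone. Origin at the centre of its underside.
- screwdriver: Screwdriver lying on the bench. A bystander: leave alone. Origin at the centre of its underside.
- tape_roll: Roll of blue tape, 90 mm outer diameter, 20 mm high, lying flat. A bystander: leave alone. Origin at the centre of its underside.
- parts_tray: Divided grey parts tray 120 x 90 x 30 mm. A bystander: leave alone. Origin at the centre of its underside.
- flux_bottle: Small white bottle 44 mm diameter, 100 mm high, standing. A bystander: leave alone. Origin at the centre of its underside.
- scanner: Grey hand scanner about 150 x 60 x 35 mm, lying on the bench. A bystander: leave alone. Origin at the centre of its underside.

How it is judged:
On the way:
1. the pointer stands on the index and is kept there for 6 s (distance between pointer_tip and index_tip below 0.015 m), for 6 s.
At the end, for the whole second after the job is handed in: After 6 s on end with the pointer's tip within 15 mm (0.1 rad) of the index tip, the cradle lies at rest on the stop where it started (tilt below -0.28 rad) and the handle is released, at rest within 0.15 rad of its neutral place (value of joint cradle below -0.28 rad and velocity of joint cradle between -0.05 and 0.05 rad/s and value of joint handle between -0.15 and 0.15 rad and velocity of joint handle between -0.2 and 0.2 rad/s); the robot touches nothing.
It fails at once if the cradle bangs against a stop (faster than 0.35 rad/s within 0.03 rad of it) ((value of joint cradle below -0.27 rad and velocity of joint cradle below -0.35 rad/s) or (value of joint cradle above 0.27 rad and velocity of joint cradle above 0.35 rad/s)).
It fails at once if the robot touches the deck or its board (contact force between any of the fingers, the arm and cradle_c0 above 0.3 N or contact force between any of the fingers, the arm and cradle_c1 above 0.3 N or contact force between any of the fingers, the arm and cradle_c2 above 0.3 N or contact force between any of the fingers, the arm and cradle_c3 above 0.3 N).
It fails at once if the index marker is shifted (distance of index_tip from where it was at the start of the episode above 0.006 m).
It fails at once if a bystander is disturbed (distance of any of spare_board, small_board, screwdriver, tape_roll, parts_tray, flux_bottle, scanner from where it was at the start of the episode above 0.03 m).
It also fails if it takes over 72 s, if anything falls off the work surface, if the arm or the gripper's body presses on something with over 40 N, if the wrist force passes 120 N, or if a joint passes its speed limit or range.

ROBOT

A 7-joint arm with a two-finger parallel gripper is mounted at the origin on the work surface. World frame = base frame: x ahead of the robot, y to its left, z up, the work surface at z = 0. Lengths are in m, angles in rad, forces in N, time in s.
With the tool pointing down it reaches from about 0.4 to 0.875 m from the base axis. Payload 19.3 kg.
Tool frame: the origin (TCP) lies between the finger pads; the fingertips stand 14 mm ahead of it and the grasp point (between the pads) lies 5 mm behind it; z points along the fingers, y is the line along which they close (so a half turn about z gives the same grasp; the last joint's range is limited). The gripper opens to 85 mm and grips with 20 to 120 N. Pads are 22 mm wide; open, the fingers measure 114 mm over their backs; the gripper's body (76 mm by 85 mm) begins 54 mm behind the grasp point. The pads swing forward as they close: fully open they stand 13 mm farther back than shut.
Start: joints at [1.156, 0.521, -0.036, 1.599, 0.021, 1.021, -0.113], TCP at [0.211, -0.588, 0.245] pointing down, gripper open.
Joint ranges: [-2.91, 2.91], [-0.3, 2.13], [-1.5, 1.42], [0.17, 2.43], [-1.26, 4.41], [0.16, 1.93], [-2.52, 2.52]. Speed limits (rad/s): [1.89, 1.89, 2.39, 2.39, 3.01, 3.01, 3.01].

INTERFACE

Orientations are given as a rotation vector (axis times angle).
In Python, from workcell import robot, imaging, models gives the robot as it stands.
- The arm moves only by the tool send_rows, never from a script. Its argument "series" is a list of rows, each a list of 7 numbers: the closure, from -1 (fully open) to 1 (shut), then the shift along the tool's x, y, z in cm, then the turn, a rotation vector about the tool's x, y, z in degrees. A call has 1 to 10 rows; each row is the pose to reach, as a shift and turn from the pose commanded when the call began, along the tool's axes at that moment; what a row does not reach only later rows make up. A row lasts 1/12 s, in which the tool goes at most 41.7 mm and 7.16 degrees, less where a joint would pass 70% of its speed; a pose out of reach is approached as far as the arm can. A call with a gripper value outside its range is refused whole. The fingers move at their own pace and stop on an object; "grip_force" is the grip in N (left out, the last holds). Time passes only in rows, so rows that repeat a pose let the fingers close. It gives the time, the measured TCP pose, the force, the opening and the grip force at its end, in the units of the state.
- robot.get_obs(): the state, without advancing time (a new reading comes with each control period).
- imaging.get_image(name): name is "scene" or "top" or "wrist"; returns a dict with "frame" (384x512x3 uint8, blue, green, red), "intrinsics" (3x3 intrinsics, pixels), "R" (3x3) and "t" (3): a world point X has camera coordinates R X + t; the wrist camera has in their place "mount" (4x4, takes a point from camera to tool coordinates, whose origin is the TCP and whose axes are the flange's). Camera axes: x right, y down, z forward; pixel columns grow to the right and rows downward; lengths in m; the calibration is good to about 2 mm. The wrist camera is an equidistant fisheye: a pixel r from the principal point sees the ray r / f radians off the axis. A picture is of the moment at which its call begins: read the wrist's pose just before it. There is no depth.
- robot.job_done(): hands the job in; it is judged then, once.
Trained networks look in the newest picture that a camera, given by its name, has taken for a name from the list of things; names that differ only in an ending like _2 or _b are one class to them, and where a whole thing is asked for, a point or a joint stands for the part that bears it (a point fixed in the world has none). Each returns a list of dicts, best first, with "score" (0 to 1); they miss things now and then, are a little off and sometimes report something else, mostly with a low value. They report only what shows in the picture. A call takes as long as a camera call.
- models.recognise(camera, thing): "at" ([x, y, z] in m, in world coordinates, good to about 4 mm: the middle of the surface that is visible of it).
- models.regions_of(camera, thing): "pixels" (384x512 bool, what is visible of it).
The state is a dict: "clock": time; "joint_positions": joint angles; "dq": joint speeds; "tau": joint torques, N m; "ee_pos": TCP position; "eef_rot": TCP orientation; "force": force on the tool from outside, world axes, zero at the start; "torque": the same for the moment, N m; "gripper_width": finger opening in m; "grip_force": force on a finger pad.
Only numpy, scipy, OpenCV 4.12 (cv2) and the standard library are available. Lean on these libraries where they do the work, as an engineer would, in place of code of your own. Each camera call takes 0.05 s, during which the arm holds its last target. There are 200 camera calls.

## Working session

There is one attempt and no reset: what is moved stays moved. The work goes in short steps, Python scripts to look and compute and a tool call to move; the robot and the scene stay as the last step left them, time stands still between calls to the robot, and variables do not carry over. Pictures are saved under pics/ and viewed, at most 10 in all, crops included, and the job is handed in when it is done.

Besides the shell and the picture viewer there is one more tool, called after "Call:" by a JSON object that holds its "fn" and its "kwargs". send_rows: Moves the arm, as the interface text tells. Its arguments: {"type":"object","properties":{"series":{"type":"array"},"grip_force":{"type":"number"}},"required":["series"]}

```bash
ls; mkdir -p pics; python3 - <<'E'
from workcell import robot, imaging, models
import cv2
o=robot.get_obs()
for k,v in o.items(): print(k,v)
for n in ["scene","top"]:
    im=imaging.get_image(n); cv2.imwrite(f"pics/{n}0.png",im["frame"])
    print(n,im["intrinsics"],im["R"],im["t"])
    for t in ["fixture","pivot","deck","handle_ball","pointer_tip","index_tip","index","flux_bottle","scanner","parts_tray","tape_roll","screwdriver","spare_board","small_board"]:
        r=models.recognise(n,t); print(t,[(x["at"],round(x["score"],2)) for x in r[:2]])
E
```

```text
pics
clock 0.0
joint_positions [ 1.15578059  0.52199856 -0.03635686  1.59996144  0.02121857  1.02110594
 -0.11279439]
dq [-0.00067723 -0.00062357  0.00130122  0.00237392  0.00056492  0.00043067
 -0.00039712]
tau [-9.26288594e-04 -9.27100253e+01  1.97989918e+00 -3.69930553e+01
  1.80180359e-02  8.09068879e-03  2.22824161e-05]
ee_pos [ 0.21114213 -0.58793548  0.2447517 ]
eef_rot [-3.09396924e+00 -5.38821400e-01  4.12824678e-04]
force [ 0.28732007 -0.06113576  1.33540263]
torque [-0.00147238 -0.00463952  0.01079449]
grip_force 0.0
gripper_width 0.08544971142361024
scene [[416.56378978   0.         257.41005003]
 [  0.         416.56378978 194.50178049]
 [  0.           0.           1.        ]] [[ 0.24270197  0.96999995  0.01399477]
 [ 0.72647042 -0.17217048 -0.66528043]
 [-0.64291249  0.17163166 -0.74646239]] [-0.11594193 -0.30106746  1.76809122]
fixture [([0.7145, 0.0727, 0.1211], 0.76)]
pivot [([0.7095, 0.0743, 0.1198], 0.84)]
deck [([0.6614, 0.0546, 0.1685], 0.69)]
handle_ball [([0.5252, 0.1165, 0.2245], 0.48)]
pointer_tip [([0.659, 0.0633, 0.1673], 0.64)]
index_tip [([0.7585, 0.086
[... 803 characters left out ...]
1], 0.83)]
pivot [([0.6322, 0.0932, 0.1393], 0.82)]
deck [([0.6429, 0.0946, 0.1513], 0.64), ([0.3022, 0.2897, 0.0216], 0.38)]
handle_ball [([0.5188, 0.0961, 0.1863], 0.63), ([0.6418, 0.0947, 0.1574], 0.62)]
pointer_tip [([0.6423, 0.0915, 0.1548], 0.92)]
index_tip []
index []
flux_bottle [([0.6303, 0.096, 0.1391], 0.31)]
scanner [([0.3867, 0.4898, 0.0312], 0.69), ([0.5207, 0.1058, 0.1864], 0.39)]
parts_tray [([0.5358, -0.5285, 0.0144], 0.84), ([0.6311, 0.0972, 0.1413], 0.25)]
tape_roll [([0.2994, 0.2899, 0.0236], 0.6)]
screwdriver [([0.3516, -0.2182, 0.0213], 0.69), ([0.5926, 0.3236, 0.0066], 0.35)]
spare_board [([0.5912, 0.3232, 0.0045], 0.55)]
small_board [([0.6114, -0.1295, 0.0076], 0.48)]
```

View pics/scene0.png

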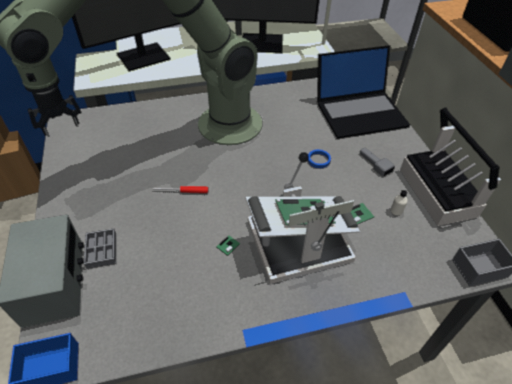

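View pics/top0.png

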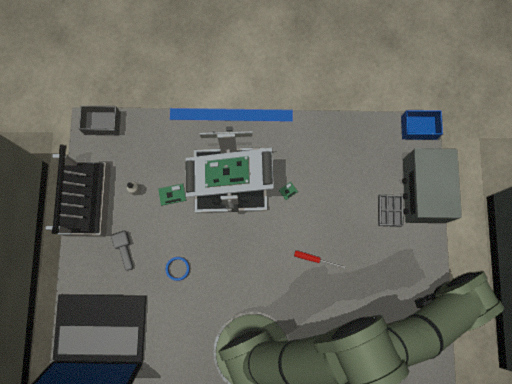

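The scene view shows the fixture at about (305,235) px from the far side, with the ball at (303,157). In the top view the fixture is at about (230,180) px. Next I'll enlarge both.

```bash
python3 - <<'E'
import cv2, numpy as np
a=cv2.imread("pics/scene0.png")[145:285,235:385]; b=cv2.imread("pics/top0.png")[120:220,175:285]
cv2.imwrite("pics/c1.png",cv2.resize(a,(640,597),interpolation=cv2.INTER_CUBIC)); cv2.imwrite("pics/c2.png",cv2.resize(b,(660,600),interpolation=cv2.INTER_CUBIC))
E
```

```text
(no output)
```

View pics/c1.png

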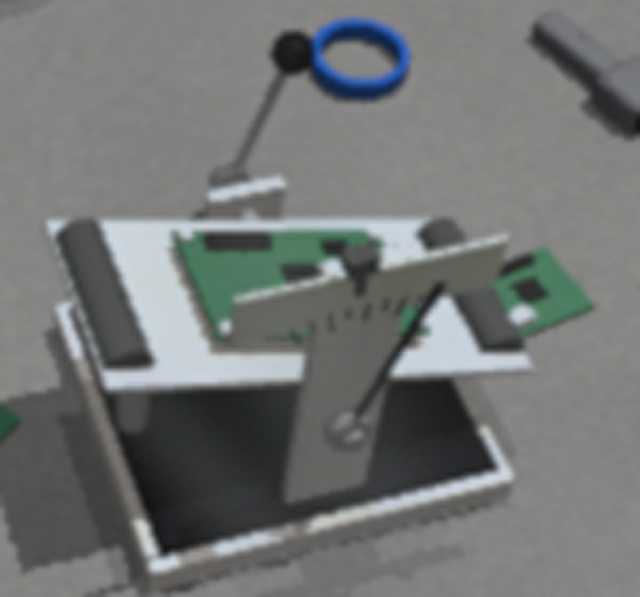

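View pics/c2.png

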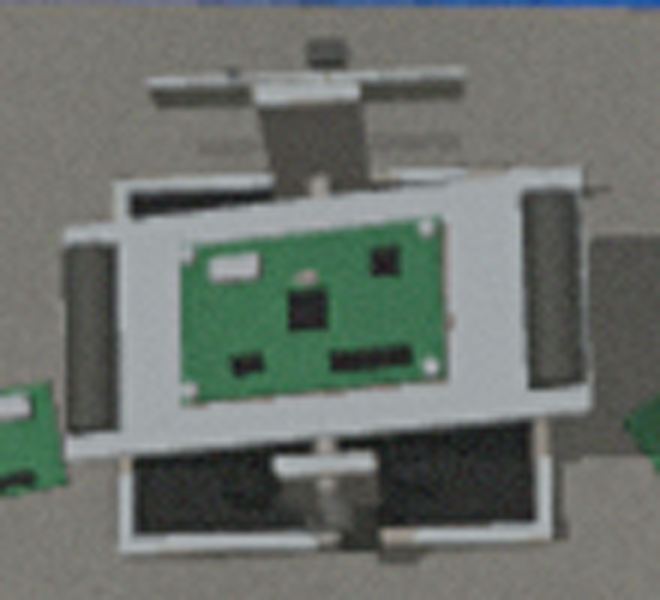

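The scene crop shows the ball at (292,52), pointer tip at (440,287), index finger tip at (361,292) and base corners at (150,558) and (512,465). In the top crop the base's top corners are at (118,552), (552,540) and (118,183). Next I'll fit the fixture pose to these.

```bash
cat > fit.py <<'E'
from workcell import robot, imaging
import numpy as np
from scipy.optimize import least_squares
C={n:imaging.get_image(n) for n in ["scene","top"]}
def proj(n,X):
    c=C[n]; p=c["intrinsics"]@(c["R"]@X+c["t"]); return p[:2]/p[2]
def world(f,X):
    c,s=np.cos(f[2]),np.sin(f[2]); return np.array([f[0]+c*X[0]-s*X[1],f[1]+s*X[0]+c*X[1],X[2]])
def arc(x,r,a): return np.array([x,-r*np.sin(a),.13+r*np.cos(a)])
E
python3 - <<'E'
from fit import *
S=lambda u,v:np.array([235+(u+.5)/4.267-.5,145+(v+.5)/4.267-.5]); T=lambda u,v:np.array([175+(u+.5)/6-.5,120+(v+.5)/6-.5])
ob=[("scene",S(292,52),lambda f:arc(-.125,.13,-.3)),("scene",S(440,287),lambda f:arc(.113,.15,-.3)),("scene",S(361,292),lambda f:arc(.113,.15,f[3])),
("scene",S(150,558),lambda f:np.array([.125,-.14,.03])),("scene",S(512,468),lambda f:np.array([.125,.14,.03])),
("top",T(118,552),lambda f:np.array([-.125,.14,.03])),("top",T(552,540),lambda f:np.array([-.125,-.14,.03])),("top",T(116,183),lambda f:np.array([.125,.14,.03]))]
r=least_squares(lambda f:np.concatenate([proj(n,world(f,m(f)))-p for n,p,m in ob]),[.64,.09,0,0],x_scale=[.1,.1,.1,.1],loss="soft_l1")
print(r.x,r.fun.reshape(-1,2).round(1)); print("ball",world(r.x,arc(-.125,.13,-.3)),world(r.x,arc(-.125,.13,0)))
E
```

```text
[0.64596814 0.09648066 0.04152824 0.06226898] [[ 0.2 -0.2]
 [ 0.1 -1.5]
 [ 0.   0.1]
 [-0.3  3. ]
 [ 0.7  2.3]
 [ 0.1  1. ]
 [ 0.4  1. ]
 [ 0.  -0. ]]
ball [0.51948095 0.12967563 0.25419374] [0.52107591 0.09129112 0.26      ]
```

```bash
cat >> fit.py <<'E'
import cv2
F=np.array([.6460,.0965,.0415])
def score(g,th,rs=np.linspace(.035,.145,45)):
    A=np.array([proj("scene",world(F,arc(.113,r,th))) for r in rs]).astype(np.float32)
    d=A[-1]-A[0]; n=np.array([-d[1],d[0]])/np.hypot(*d)
    s=lambda o:cv2.remap(g,(A+o*n).astype(np.float32)[None],None,cv2.INTER_LINEAR)[0].astype(float)
    return np.mean(np.minimum(s(-3),s(3))-s(0))
def tilt(frame,lo=-.36,hi=.36):
    g=frame.min(axis=2); t=np.arange(lo,hi,.01); v=np.array([score(g,x) for x in t]); i=int(np.clip(v.argmax(),1,len(t)-2))
    p=np.polyfit(t[i-1:i+2],v[i-1:i+2],2); return -p[1]/2/p[0], v[i], np.sort(v[[j for j in range(len(t)) if abs(j-i)>4]])[-1]
E
python3 - <<'E'
from fit import *
for f in [C["scene"]["frame"],imaging.get_image("scene")["frame"]]: print(tilt(f))
q=lambda X:((proj("scene",world(F,X))-[235,145]+.5)*4.267).round(0)
print(q(arc(.118,0,0)),q(arc(.113,.15,0)),q(arc(.113,.15,-.3)))
E
```

```text
(np.float64(-0.30198717948717974), np.float64(34.22222222222222), np.float64(5.622222222222222))
(np.float64(-0.30190322580645174), np.float64(33.644444444444446), np.float64(5.666666666666667))
[350. 436.] [376. 289.] [441. 281.]
```

Call:
{"fn": "send_rows", "kwargs": {"series": [[-1, 0, 0, -4, 0, 0, 0], [-1, 0, 0, -8.5, 0, 0, 0], [-1, 0, 0, -8.5, 0, 0, 0]]}}

```text
clock: 2.0
ee_pos: [0.2119, -0.5901, 0.3374]
eef_rot: [3.087, 0.537, 0.003]
force: [0.1, -0.5, 0.4]
gripper_width: 0.0857
grip_force: 0.0
```

Call:
{"fn": "send_rows", "kwargs": {"series": [[-1, 3.3, -2.4, 0, 0, 0, -3.6], [-1, 6.6, -4.8, 0, 0, 0, -7.2], [-1, 9.9, -7.2, 0, 0, 0, -10.8], [-1, 13.2, -9.6, 0, 0, 0, -14.4], [-1, 16.5, -12, 0, 0, 0, -18], [-1, 19.8, -14.4, 0, 0, 0, -21.6], [-1, 23.1, -16.8, 0, 0, 0, -25.2], [-1, 26.4, -19.2, 0, 0, 0, -28.8], [-1, 29.7, -21.6, 0, 0, 0, -32.4], [-1, 33, -24, 0, 0, 0, -36]]}}

```text
clock: 2.83
ee_pos: [0.4414, -0.249, 0.3307]
eef_rot: [2.774, 1.473, 0.001]
force: [1.3, -0.5, 0.9]
gripper_width: 0.0855
grip_force: 0.0
```

```bash
cat > go.py <<'E'
from fit import *
from scipy.spatial.transform import Rotation as Ro
def delta(P,yaw):
    "tool-frame shift cm and turn about tool z (deg) to reach P with tool y at world angle yaw, tool down"
    o=robot.get_obs(); R=Ro.from_rotvec(o["eef_rot"])
    y=np.array([np.cos(yaw),np.sin(yaw),0]); z=np.array([0,0,-1.]); T=Ro.from_matrix(np.c_[np.cross(y,z),y,z])
    print("t",o["clock"],"at",o["ee_pos"].round(4),"shift",(R.inv().apply(P-o["ee_pos"])*100).round(2),"turn",np.degrees((R.inv()*T).as_rotvec()).round(1))
E
python3 -c "
from go import *
delta(np.array([.5195,.1297,.33]),.0415)"
```

```text
t 2.9333 at [ 0.444  -0.2452  0.3307] shift [ 35.4  -14.48   0.14] turn [  0.1  -0.1 -36. ]
```

Call:
{"fn": "send_rows", "kwargs": {"series": [[-1, 3.5, -1.4, 0, 0, 0, -3.6], [-1, 7, -2.9, 0, 0, 0, -7.2], [-1, 10.6, -4.3, 0, 0, 0, -10.8], [-1, 14.2, -5.8, 0, 0, 0, -14.4], [-1, 17.7, -7.2, 0, 0, 0, -18], [-1, 21.2, -8.7, 0, 0, 0, -21.6], [-1, 24.8, -10.1, 0, 0, 0, -25.2], [-1, 28.3, -11.6, 0, 0, 0, -28.8], [-1, 31.9, -13, 0, 0, 0, -32.4], [-1, 35.4, -14.5, 0, 0, 0, -36]]}}

```text
clock: 3.77
ee_pos: [0.5203, 0.1252, 0.3305]
eef_rot: [2.184, 2.258, 0.001]
force: [0.7, -1.1, 0.1]
gripper_width: 0.0855
grip_force: 0.0
```

```bash
python3 -c "
from go import *
delta(np.array([.5195,.1297,.30]),.0415)
w=imaging.get_image('wrist'); o=robot.get_obs(); print(o['ee_pos'],w['mount'].round(3),w['intrinsics'])
cv2.imwrite('pics/w1.png',w['frame'])
b=models.regions_of('wrist','handle_ball')
for r in b[:2]: print(r['score'],np.argwhere(r['pixels']).mean(0),r['pixels'].sum())
"
```

```text
t 3.8667 at [0.52   0.1294 0.3304] shift [ 0.02 -0.05  3.04] turn [ 0.  -0.2 -0.1]
[0.51992267 0.1262527  0.33014332] [[ 0.    -0.96  -0.28   0.072]
 [ 1.     0.     0.001 -0.001]
 [-0.001 -0.28   0.96  -0.129]
 [ 0.     0.     0.     1.   ]] [[297.31863964   0.         255.53825474]
 [  0.         297.31863964 190.1487052 ]
 [  0.           0.           1.        ]]Traceback (most recent call last):
  File "<string>", line 6, in <module>
    b=models.regions_of('wrist','handle_ball')
      ^^^^^^
NameError: name 'models' is not defined
```

View pics/w1.png

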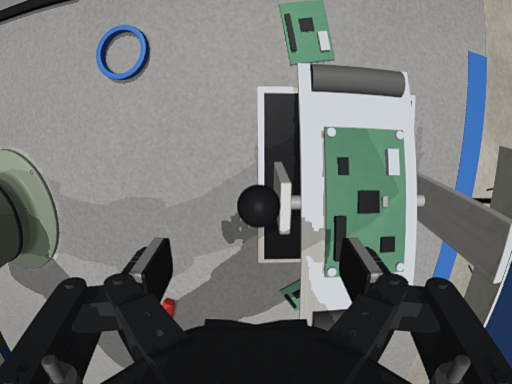

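The wrist view shows the ball at (258,206) px, centred between the fingers to within about 1–3 mm. I'll descend and close.

Call:
{"fn": "send_rows", "kwargs": {"series": [[-1, 0, 0, 3, 0, 0, 0], [-1, 0, 0, 6, 0, 0, 0], [-1, 0, 0, 8.1, 0, 0, 0], [-1, 0, 0, 8.1, 0, 0, 0], [0.3, 0, 0, 8.1, 0, 0, 0], [1, 0, 0, 8.1, 0, 0, 0], [1, 0, 0, 8.1, 0, 0, 0], [1, 0, 0, 8.1, 0, 0, 0], [1, 0, 0, 8.1, 0, 0, 0], [1, 0, 0, 8.1, 0, 0, 0]], "grip_force": 20}}

```text
clock: 4.75
ee_pos: [0.5219, 0.1237, 0.2508]
eef_rot: [2.186, 2.253, 0.007]
force: [10.7, 0.7, 2.3]
gripper_width: 0.0303
grip_force: 20.2
```

```bash
python3 -c "
from go import *
o=robot.get_obs()
for i in range(4):
  print(robot.get_obs()['clock'],robot.get_obs()['ee_pos'],tilt(imaging.get_image('scene')['frame']))
o=robot.get_obs(); print(o['force'],o['gripper_width'],o['grip_force'],o['torque'])
w=imaging.get_image('wrist'); cv2.imwrite('pics/w2.png',w['frame'])
"
```

```text
4.85 [0.52195092 0.12374379 0.25075141] (np.float64(-0.3019565217391305), np.float64(34.977777777777774), np.float64(5.777777777777778))
4.9 [0.52195074 0.12375574 0.25076872] (np.float64(-0.3020666666666668), np.float64(34.977777777777774), np.float64(5.5777777777777775))
4.95 [0.52194858 0.12376439 0.25076892] (np.float64(-0.30209090909090924), np.float64(35.022222222222226), np.float64(5.711111111111111))
5.0 [0.52196158 0.12377341 0.25075904] (np.float64(-0.3018354430379747), np.float64(35.0), np.float64(5.777777777777778))
[9.80458417 1.16578451 3.13141546] 0.030742225519283815 20.17659366130829 [ 0.2653075  -1.98456271 -0.03152846]
```

View pics/w2.png

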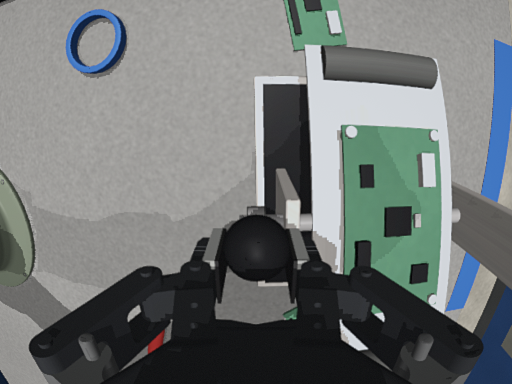

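The wrist view shows the ball held between the pads at (258,245) px. There's about 10 N of sideways load, which I'll trim. Next I'll write the estimator and planner.

```bash
sed -i 's/^C={.*/import os,pickle\nif not os.path.exists("cal.pkl"): pickle.dump({n:imaging.get_image(n) for n in ["scene","top"]},open("cal.pkl","wb"))\nC=pickle.load(open("cal.pkl","rb"))/' fit.py
cat > ctl.py <<'E'
"""usage: ctl.py N mode args   mode: h <handle> (ramp handle value, cradle on rest) | t <theta> <T> (track to theta in T s)
State file: X,Z command (cm from grip pose), knots (t,a_cmd), meas (t,theta), pending rows. Rows printed must be sent exactly."""
import sys,json
from fit import *
A0=-.30; DT=1/240; G,J,K,D=.28,.053,.14,.004
S=json.load(open("st.json")) if os.path.exists("st.json") else dict(X=0,Z=0,knots=[[0,A0]],meas=[],pend=[],s=1.,b=0.,ref=-.30)
aX=lambda X:float(np.arcsin(np.clip(np.sin(A0)-X/13,-1,1)))
o=robot.get_obs(); now=o["clock"]
if S["pend"]:
    t0=now-len(S["pend"])/12; S["knots"].append([t0,S["knots"][-1][1]])
    for i,(x,z) in enumerate(S["pend"]): S["knots"].append([t0+(i+1)/12,aX(S["X"]+x)])
    S["X"]+=S["pend"][-1][0]; S["Z"]+=S["pend"][-1][1]
for _ in range(2):
    t=robot.get_obs()["clock"]; m=tilt(imaging.get_image("scene")["frame"]); S["meas"].append([t,float(m[0])])
    if m[1]<1.6*m[2]: print("weak",m)
now=robot.get_obs()["clock"]; kn=np.array(S["knots"]+[[now+9,S["knots"][-1][1]]])
LAG=.03
def acc(th,w,a,da,s): return (G*s*np.sin(th)+K*(a-th)+D*(da-w)-D*w-.001*np.tanh(w/.01))/(J*s)
def step(th,w,a,da,s):
    w+=DT*acc(th,w,a,da,s); th+=DT*w
    if th<=-.302: th,w=-.302,max(w,0)
    if th>=.302: th,w=.302,min(w,0)
    return th,w
def sim(th,w,t0,t1,s,b):
    T=np.arange(t0,t1+DT/2,DT); a=np.interp(T-LAG,kn[:,0],kn[:,1])+b; da=np.gradient(a,DT) if len(T)>1 else 0*a
    out=[(th,w)]
    for i in range(1,len(T)): th,w=step(th,w,a[i],da[i],s); out.append((th,w))
    return T,np.array(out)
M=np.array([m for m in S["meas"] if m[0]>now-2.6])
free=M[:,1].max()>-.285
def res(p):
    T,y=sim(p[0],p[1],M[0,0],M[-1,0],p[2],p[3]); e=(np.interp(M[:,0],T,y[:,0])-M[:,1])/.004
    return np.r_[e,(p[2]-S["s"])/.1,(p[3]-S["b"])/.015,p[1]/.5]
if free:
    r=least_squares(res,[M[0,1],0,S["s"],S["b"]],x_scale=[.1,.1,.3,.05],diff_step=1e-4); p=r.x; S["s"],S["b"]=.5*(S["s"]+p[2]),.5*(S["b"]+p[3])
    print("fit s %.3f b %.3f rms %.4f"%(p[2],p[3],np.sqrt(np.mean(r.fun[:len(M)]**2))*.004)); s,b=p[2],p[3]
    th,w=sim(p[0],p[1],M[0,0],now,s,b)[1][-1]
else: s,b=S["s"],S["b"]; th,w=M[-1,1],0.
ac=kn[-2,1]
print("t %.2f th %.3f w %.3f a %.3f (ee) %.3f meas"%(now,th,w,ac,aX(-(o["ee_pos"][1]-.1238)*-100)),M[-2:,1].round(3),"F",o["force"].round(1))
N=int(sys.argv[1]); mode=sys.argv[2]; v=float(sys.argv[3]); rows=[]; tr=[]; r0,rw=S["ref"],0
if mode=="t":
    Tm=float(sys.argv[4]); S.setdefault("seg",None)
    if not S["seg"] or S["seg"][1]!=v: S["seg"]=[th,v,now,Tm]
a=ac
for i in range(N):
    if mode=="h": an=ac+(v-.302-ac)*(i+1)/N
    else:
        f,g,ts,Tm=S["seg"]; u=np.clip((now+(i+.75)/12-ts)/Tm,0,1)
        ref=f+(g-f)*(10*u**3-15*u**4+6*u**5); rv=(g-f)*30*u**2*(1-u)**2/Tm; ra=(g-f)*60*u*(1-u)*(1-2*u)/Tm**2; k=2.5
        al=ra-k*k*(th-ref)-2*k*(w-rv); an=th+w/24+(J*s*al-G*s*np.sin(th+w/24)+2*D*w)/K-b
        an=np.clip(an,a-.2,a+.2); an=np.clip(an,th-.8,th+.8)
    x=round((-13*(np.sin(an)-np.sin(A0))-S["X"])*20)/20; z=round((-13*(np.cos(an)-np.cos(A0))-S["Z"])*20)/20
    an=aX(S["X"]+x)
    for j in range(20):
        q=a+(an-a)*(j+1)/20; th,w=step(th,w,q+b,(an-a)*12,s)
    a=an; rows.append([x,z]); tr.append(round(float(th),3))
S["pend"]=rows; json.dump(S,open("st.json","w"))
print("pred",tr,"w %.3f"%w); print([[1,x,0,z,0,0,0] for x,z in rows])
E
python3 ctl.py 10 h 0.45
```

```text
t 5.30 th -0.302 w 0.000 a -0.300 (ee) -0.300 meas [-0.302 -0.302] F [10.   1.5  2.3]
pred [-0.302, -0.302, -0.302, -0.302, -0.302, -0.302, -0.302, -0.302, -0.302, -0.302] w 0.000
[[1, -0.55, 0, -0.15, 0, 0, 0], [1, -1.15, 0, -0.3, 0, 0, 0], [1, -1.7, 0, -0.4, 0, 0, 0], [1, -2.3, 0, -0.5, 0, 0, 0], [1, -2.85, 0, -0.55, 0, 0, 0], [1, -3.45, 0, -0.55, 0, 0, 0], [1, -4.0, 0, -0.6, 0, 0, 0], [1, -4.6, 0, -0.55, 0, 0, 0], [1, -5.2, 0, -0.5, 0, 0, 0], [1, -5.75, 0, -0.45, 0, 0, 0]]
```

Call:
{"fn": "send_rows", "kwargs": {"series": [[1, -0.55, 0.05, -0.15, 0, 0, 0], [1, -1.15, 0.1, -0.3, 0, 0, 0], [1, -1.7, 0.1, -0.4, 0, 0, 0], [1, -2.3, 0.1, -0.5, 0, 0, 0], [1, -2.85, 0.1, -0.55, 0, 0, 0], [1, -3.45, 0.1, -0.55, 0, 0, 0], [1, -4.0, 0.1, -0.6, 0, 0, 0], [1, -4.6, 0.1, -0.55, 0, 0, 0], [1, -5.2, 0.1, -0.5, 0, 0, 0], [1, -5.75, 0.1, -0.45, 0, 0, 0]]}}

```text
clock: 6.13
ee_pos: [0.5246, 0.0658, 0.2549]
eef_rot: [2.186, 2.253, 0.006]
force: [13.6, 2.7, -4.2]
gripper_width: 0.0303
grip_force: 20.1
```

```bash
python3 ctl.py 10 h 0.53
```

```text
t 6.23 th -0.302 w 0.000 a 0.147 (ee) 0.151 meas [-0.302 -0.302] F [13.6  2.7 -4.2]
pred [-0.302, -0.302, -0.302, -0.302, -0.302, -0.302, -0.302, -0.302, -0.302, -0.302] w 0.000
[[1, -0.1, 0, 0.05, 0, 0, 0], [1, -0.2, 0, 0.05, 0, 0, 0], [1, -0.3, 0, 0.05, 0, 0, 0], [1, -0.4, 0, 0.1, 0, 0, 0], [1, -0.5, 0, 0.1, 0, 0, 0], [1, -0.6, 0, 0.1, 0, 0, 0], [1, -0.7, 0, 0.15, 0, 0, 0], [1, -0.85, 0, 0.15, 0, 0, 0], [1, -0.95, 0, 0.2, 0, 0, 0], [1, -1.05, 0, 0.2, 0, 0, 0]]
```

Call:
{"fn": "send_rows", "kwargs": {"series": [[1, -0.1, 0.05, 0.05, 0, 0, 0], [1, -0.2, 0.1, 0.05, 0, 0, 0], [1, -0.3, 0.15, 0.05, 0, 0, 0], [1, -0.4, 0.15, 0.1, 0, 0, 0], [1, -0.5, 0.15, 0.1, 0, 0, 0], [1, -0.6, 0.15, 0.1, 0, 0, 0], [1, -0.7, 0.15, 0.15, 0, 0, 0], [1, -0.85, 0.15, 0.15, 0, 0, 0], [1, -0.95, 0.15, 0.2, 0, 0, 0], [1, -1.05, 0.15, 0.2, 0, 0, 0]]}}

```text
clock: 7.07
ee_pos: [0.5252, 0.0554, 0.2523]
eef_rot: [2.187, 2.254, 0.002]
force: [5.4, 0.9, 2.2]
gripper_width: 0.0307
grip_force: 19.9
```

```bash
python3 ctl.py 10 h 0.59
```

```text
t 7.17 th -0.302 w 0.000 a 0.230 (ee) 0.233 meas [-0.302 -0.302] F [5.4 0.9 2.2]
pred [-0.302, -0.302, -0.302, -0.302, -0.302, -0.302, -0.302, -0.302, -0.302, -0.302] w 0.000
[[1, -0.05, 0, 0.05, 0, 0, 0], [1, -0.15, 0, 0.05, 0, 0, 0], [1, -0.2, 0, 0.05, 0, 0, 0], [1, -0.3, 0, 0.1, 0, 0, 0], [1, -0.35, 0, 0.1, 0, 0, 0], [1, -0.45, 0, 0.1, 0, 0, 0], [1, -0.5, 0, 0.15, 0, 0, 0], [1, -0.6, 0, 0.15, 0, 0, 0], [1, -0.65, 0, 0.2, 0, 0, 0], [1, -0.75, 0, 0.2, 0, 0, 0]]
```

Right direction: the force dropped to 5 N.

Call:
{"fn": "send_rows", "kwargs": {"series": [[1, -0.05, 0.05, 0.05, 0, 0, 0], [1, -0.15, 0.1, 0.05, 0, 0, 0], [1, -0.2, 0.1, 0.05, 0, 0, 0], [1, -0.3, 0.1, 0.1, 0, 0, 0], [1, -0.35, 0.1, 0.1, 0, 0, 0], [1, -0.45, 0.1, 0.1, 0, 0, 0], [1, -0.5, 0.1, 0.15, 0, 0, 0], [1, -0.6, 0.1, 0.15, 0, 0, 0], [1, -0.65, 0.1, 0.2, 0, 0, 0], [1, -0.75, 0.1, 0.2, 0, 0, 0]]}}

```text
clock: 8.0
ee_pos: [0.5257, 0.048, 0.2499]
eef_rot: [-2.187, -2.255, 0.0]
force: [0.6, 1.2, 3.3]
gripper_width: 0.0303
grip_force: 19.7
```

```bash
python3 ctl.py 8 h 0.63
```

```text
t 8.10 th -0.302 w 0.000 a 0.289 (ee) 0.292 meas [-0.302 -0.302] F [0.6 1.2 3.3]
pred [-0.302, -0.302, -0.302, -0.301, -0.301, -0.3, -0.298, -0.297] w 0.026
[[1, -0.05, 0, 0.05, 0, 0, 0], [1, -0.1, 0, 0.05, 0, 0, 0], [1, -0.2, 0, 0.05, 0, 0, 0], [1, -0.25, 0, 0.1, 0, 0, 0], [1, -0.3, 0, 0.1, 0, 0, 0], [1, -0.35, 0, 0.1, 0, 0, 0], [1, -0.4, 0, 0.15, 0, 0, 0], [1, -0.5, 0, 0.15, 0, 0, 0]]
```

Call:
{"fn": "send_rows", "kwargs": {"series": [[1, -0.05, 0, 0.05, 0, 0, 0], [1, -0.1, 0, 0.05, 0, 0, 0], [1, -0.2, 0, 0.05, 0, 0, 0], [1, -0.25, 0, 0.1, 0, 0, 0], [1, -0.3, 0, 0.1, 0, 0, 0], [1, -0.35, 0, 0.1, 0, 0, 0], [1, -0.4, 0, 0.15, 0, 0, 0], [1, -0.5, 0, 0.15, 0, 0, 0]]}}

```text
clock: 8.77
ee_pos: [0.5259, 0.0431, 0.2482]
eef_rot: [-2.187, -2.255, 0.0]
force: [1.4, 0.7, -0.2]
gripper_width: 0.0305
grip_force: 19.8
```

```bash
python3 ctl.py 8 h 0.67
```

```text
t 8.87 th -0.298 w 0.000 a 0.330 (ee) 0.331 meas [-0.299 -0.298] F [ 1.4  0.7 -0.2]
pred [-0.298, -0.297, -0.295, -0.292, -0.288, -0.283, -0.276, -0.268] w 0.106
[[1, -0.05, 0, 0.05, 0, 0, 0], [1, -0.1, 0, 0.05, 0, 0, 0], [1, -0.2, 0, 0.1, 0, 0, 0], [1, -0.25, 0, 0.1, 0, 0, 0], [1, -0.3, 0, 0.1, 0, 0, 0], [1, -0.35, 0, 0.15, 0, 0, 0], [1, -0.4, 0, 0.15, 0, 0, 0], [1, -0.45, 0, 0.2, 0, 0, 0]]
```

Lift-off matches s≈1, so I'm switching to tracking.

```bash
python3 - <<'E'
import json; S=json.load(open("st.json")); S["pend"]=[]; json.dump(S,open("st.json","w"))
E
sed -i 's/max()>-.285/max()>-.2995/' ctl.py; python3 ctl.py 5 t 0.05 3.0
```

```text
fit s 1.010 b -0.000 rms 0.0003
t 8.97 th -0.295 w 0.029 a 0.330 (ee) 0.332 meas [-0.298 -0.296] F [-0.1 -0.   2.8]
pred [-0.293, -0.291, -0.289, -0.286, -0.282] w 0.055
[[1, 0.9, 0, -0.25, 0, 0, 0], [1, 0.4, 0, -0.1, 0, 0, 0], [1, 0.0, 0, 0.0, 0, 0, 0], [1, -0.3, 0, 0.1, 0, 0, 0], [1, -0.45, 0, 0.2, 0, 0, 0]]
```

Call:
{"fn": "send_rows", "kwargs": {"series": [[1, 0.9, 0, -0.25, 0, 0, 0], [1, 0.4, 0, -0.1, 0, 0, 0], [1, 0.0, 0, 0.0, 0, 0, 0], [1, -0.3, 0, 0.1, 0, 0, 0], [1, -0.45, 0, 0.2, 0, 0, 0]]}}

```text
clock: 9.38
ee_pos: [0.5262, 0.0385, 0.2463]
eef_rot: [2.187, 2.255, -0.0]
force: [-1.7, -1.4, 7.7]
gripper_width: 0.0307
grip_force: 19.9
```

```bash
python3 ctl.py 6 t 0.05 3.0
```

```text
fit s 1.012 b -0.000 rms 0.0004
t 9.48 th -0.278 w 0.068 a 0.366 (ee) 0.369 meas [-0.284 -0.281] F [-1.7 -1.4  7.7]
pred [-0.271, -0.263, -0.252, -0.24, -0.227, -0.212] w 0.185
[[1, -0.35, 0, 0.1, 0, 0, 0], [1, -0.2, 0, 0.05, 0, 0, 0], [1, 0.0, 0, 0.0, 0, 0, 0], [1, 0.2, 0, -0.1, 0, 0, 0], [1, 0.5, 0, -0.2, 0, 0, 0], [1, 0.75, 0, -0.3, 0, 0, 0]]
```

Call:
{"fn": "send_rows", "kwargs": {"series": [[1, -0.35, 0, 0.1, 0, 0, 0], [1, -0.2, 0, 0.05, 0, 0, 0], [1, 0.0, 0, 0.0, 0, 0, 0], [1, 0.2, 0, -0.1, 0, 0, 0], [1, 0.5, 0, -0.2, 0, 0, 0], [1, 0.75, 0, -0.3, 0, 0, 0]]}}

```text
clock: 9.98
ee_pos: [0.5258, 0.0466, 0.2493]
eef_rot: [-2.187, -2.255, 0.0]
force: [1.0, 1.6, -4.7]
gripper_width: 0.0302
grip_force: 20.1
```

```bash
python3 ctl.py 6 t 0.05 3.0
```

```text
fit s 1.010 b -0.001 rms 0.0009
t 10.08 th -0.185 w 0.222 a 0.305 (ee) 0.303 meas [-0.205 -0.196] F [ 1.   1.6 -4.7]
pred [-0.167, -0.148, -0.13, -0.113, -0.095, -0.078] w 0.203
[[1, 1.6, 0, -0.4, 0, 0, 0], [1, 1.8, 0, -0.4, 0, 0, 0], [1, 2.0, 0, -0.45, 0, 0, 0], [1, 2.25, 0, -0.45, 0, 0, 0], [1, 2.55, 0, -0.5, 0, 0, 0], [1, 2.85, 0, -0.55, 0, 0, 0]]
```

Call:
{"fn": "send_rows", "kwargs": {"series": [[1, 1.6, 0, -0.4, 0, 0, 0], [1, 1.8, 0, -0.4, 0, 0, 0], [1, 2.0, 0, -0.45, 0, 0, 0], [1, 2.25, 0, -0.45, 0, 0, 0], [1, 2.55, 0, -0.5, 0, 0, 0], [1, 2.85, 0, -0.55, 0, 0, 0]]}}

```text
clock: 10.58
ee_pos: [0.5246, 0.074, 0.2545]
eef_rot: [-2.188, -2.254, 0.002]
force: [-3.9, 0.3, -2.4]
gripper_width: 0.0304
grip_force: 19.9
```

```bash
python3 ctl.py 6 t 0.05 3.0
```

```text
fit s 1.004 b -0.003 rms 0.0009
t 10.68 th -0.050 w 0.221 a 0.081 (ee) 0.088 meas [-0.073 -0.061] F [-3.9  0.3 -2.4]
pred [-0.033, -0.017, -0.003, 0.009, 0.019, 0.028] w 0.099
[[1, 1.75, 0, 0.0, 0, 0, 0], [1, 1.85, 0, 0.0, 0, 0, 0], [1, 1.9, 0, 0.0, 0, 0, 0], [1, 2.0, 0, 0.0, 0, 0, 0], [1, 2.15, 0, 0.0, 0, 0, 0], [1, 2.25, 0, 0.05, 0, 0, 0]]
```

Call:
{"fn": "send_rows", "kwargs": {"series": [[1, 1.75, 0, 0.0, 0, 0, 0], [1, 1.85, 0, 0.0, 0, 0, 0], [1, 1.9, 0, 0.0, 0, 0, 0], [1, 2.0, 0, 0.0, 0, 0, 0], [1, 2.15, 0, 0.0, 0, 0, 0], [1, 2.25, 0, 0.05, 0, 0, 0]]}}

```text
clock: 11.18
ee_pos: [0.5236, 0.0962, 0.2538]
eef_rot: [-2.187, -2.254, 0.003]
force: [-10.3, -0.4, 4.5]
gripper_width: 0.0298
grip_force: 21.6
```

```bash
python3 ctl.py 6 t 0.05 3.0
```

```text
fit s 0.986 b -0.014 rms 0.0009
t 11.28 th 0.028 w 0.056 a -0.092 (ee) -0.084 meas [0.021 0.025] F [-10.3  -0.4   4.5]
pred [0.032, 0.036, 0.039, 0.042, 0.043, 0.044] w 0.004
[[1, -0.85, 0, -0.1, 0, 0, 0], [1, -0.6, 0, -0.05, 0, 0, 0], [1, -0.45, 0, -0.05, 0, 0, 0], [1, -0.35, 0, -0.05, 0, 0, 0], [1, -0.35, 0, -0.05, 0, 0, 0], [1, -0.45, 0, -0.05, 0, 0, 0]]
```

Call:
{"fn": "send_rows", "kwargs": {"series": [[1, -0.85, -0.05, -0.1, 0, 0, 0], [1, -0.6, -0.1, -0.05, 0, 0, 0], [1, -0.45, -0.15, -0.05, 0, 0, 0], [1, -0.35, -0.2, -0.05, 0, 0, 0], [1, -0.35, -0.2, -0.05, 0, 0, 0], [1, -0.45, -0.2, -0.05, 0, 0, 0]]}}

```text
clock: 11.78
ee_pos: [0.5234, 0.0924, 0.2545]
eef_rot: [2.187, 2.254, 0.002]
force: [9.0, -0.9, -15.1]
gripper_width: 0.0301
grip_force: 21.3
```

```bash
python3 ctl.py 8 t 0.05 3.0; python3 - <<'E'
from fit import *
from workcell import models
print([ (r["at"],r["score"]) for r in []])
f=imaging.get_image("scene")["frame"][190:260,285:355]; cv2.imwrite("pics/h.png",cv2.resize(f,(560,560),interpolation=cv2.INTER_CUBIC))
E
```

```text
fit s 0.978 b -0.019 rms 0.0007
t 11.88 th 0.029 w -0.030 a -0.057 (ee) -0.054 meas [0.031 0.031] F [  9.   -0.9 -15.1]
pred [0.028, 0.027, 0.028, 0.03, 0.031, 0.033, 0.035, 0.036] w 0.018
[[1, -1.9, 0, 0.0, 0, 0, 0], [1, -1.55, 0, 0.0, 0, 0, 0], [1, -1.15, 0, 0.0, 0, 0, 0], [1, -0.95, 0, -0.05, 0, 0, 0], [1, -0.75, 0, -0.05, 0, 0, 0], [1, -0.7, 0, -0.05, 0, 0, 0], [1, -0.6, 0, -0.05, 0, 0, 0], [1, -0.55, 0, -0.05, 0, 0, 0]]
[]
```

View pics/h.png

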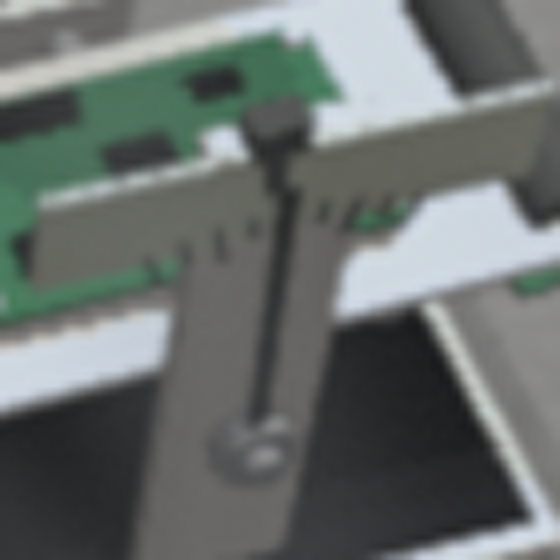

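The crop shows the pointer tip at (290,190), about 0.03 rad from the index finger tip at (280,185). The index is therefore about 0.06 rad and the pointer is well inside the band.

Call:
{"fn": "send_rows", "kwargs": {"series": [[1, -1.9, 0.05, 0.05, 0, 0, 0], [1, -1.55, 0.1, 0.1, 0, 0, 0], [1, -1.15, 0.1, 0.1, 0, 0, 0], [1, -0.95, 0.1, 0.05, 0, 0, 0], [1, -0.75, 0.1, 0.05, 0, 0, 0], [1, -0.7, 0.1, 0.05, 0, 0, 0], [1, -0.6, 0.1, 0.05, 0, 0, 0], [1, -0.55, 0.1, 0.05, 0, 0, 0]]}}

```text
clock: 12.6
ee_pos: [0.5239, 0.0872, 0.2546]
eef_rot: [2.187, 2.255, 0.001]
force: [-2.0, 0.7, 5.8]
gripper_width: 0.0297
grip_force: 21.8
```

```bash
python3 ctl.py 7 t 0.05 3.0
```

```text
fit s 0.961 b -0.022 rms 0.0005
t 12.70 th 0.017 w -0.012 a -0.015 (ee) -0.014 meas [0.017 0.017] F [-2.   0.7  5.8]
pred [0.016, 0.018, 0.02, 0.022, 0.025, 0.028, 0.03] w 0.027
[[1, -1.55, 0, 0.1, 0, 0, 0], [1, -1.1, 0, 0.05, 0, 0, 0], [1, -0.7, 0, 0.05, 0, 0, 0], [1, -0.45, 0, 0.0, 0, 0, 0], [1, -0.3, 0, 0.0, 0, 0, 0], [1, -0.15, 0, 0.0, 0, 0, 0], [1, -0.1, 0, 0.0, 0, 0, 0]]
```

Call:
{"fn": "send_rows", "kwargs": {"series": [[1, -1.55, 0, 0.1, 0, 0, 0], [1, -1.1, 0, 0.05, 0, 0, 0], [1, -0.7, 0, 0.05, 0, 0, 0], [1, -0.45, 0, 0.0, 0, 0, 0], [1, -0.3, 0, 0.0, 0, 0, 0], [1, -0.15, 0, 0.0, 0, 0, 0], [1, -0.1, 0, 0.0, 0, 0, 0]]}}

```text
clock: 13.28
ee_pos: [0.5239, 0.0862, 0.2545]
eef_rot: [2.187, 2.255, 0.001]
force: [-2.4, 0.1, 6.9]
gripper_width: 0.03
grip_force: 21.9
```

```bash
python3 ctl.py 8 t 0.05 3.0
```

```text
fit s 0.963 b -0.023 rms 0.0003
t 13.38 th 0.027 w 0.016 a -0.007 (ee) -0.007 meas [0.025 0.026] F [-2.4  0.1  6.9]
pred [0.028, 0.03, 0.032, 0.034, 0.035, 0.037, 0.038, 0.039] w 0.014
[[1, -0.4, 0, 0.0, 0, 0, 0], [1, -0.25, 0, 0.0, 0, 0, 0], [1, -0.15, 0, 0.0, 0, 0, 0], [1, -0.05, 0, 0.0, 0, 0, 0], [1, 0.0, 0, 0.0, 0, 0, 0], [1, 0.05, 0, 0.0, 0, 0, 0], [1, 0.05, 0, 0.0, 0, 0, 0], [1, 0.1, 0, 0.0, 0, 0, 0]]
```

Call:
{"fn": "send_rows", "kwargs": {"series": [[1, -0.4, 0, 0.0, 0, 0, 0], [1, -0.25, 0, 0.0, 0, 0, 0], [1, -0.15, 0, 0.0, 0, 0, 0], [1, -0.05, 0, 0.0, 0, 0, 0], [1, 0.0, 0, 0.0, 0, 0, 0], [1, 0.05, 0, 0.0, 0, 0, 0], [1, 0.05, 0, 0.0, 0, 0, 0], [1, 0.1, 0, 0.0, 0, 0, 0]]}}

```text
clock: 14.05
ee_pos: [0.5239, 0.087, 0.2545]
eef_rot: [2.187, 2.255, 0.001]
force: [-2.6, 0.5, 7.1]
gripper_width: 0.0299
grip_force: 21.9
```

```bash
python3 ctl.py 9 t 0.05 3.0
```

```text
fit s 0.958 b -0.024 rms 0.0003
t 14.15 th 0.036 w 0.005 a -0.015 (ee) -0.012 meas [0.036 0.036] F [-2.6  0.5  7.1]
pred [0.037, 0.037, 0.038, 0.039, 0.04, 0.041, 0.042, 0.043, 0.043] w 0.007
[[1, -0.4, 0, 0.0, 0, 0, 0], [1, -0.25, 0, 0.0, 0, 0, 0], [1, -0.2, 0, 0.0, 0, 0, 0], [1, -0.1, 0, 0.0, 0, 0, 0], [1, -0.1, 0, 0.0, 0, 0, 0], [1, -0.05, 0, 0.0, 0, 0, 0], [1, -0.05, 0, 0.0, 0, 0, 0], [1, 0.0, 0, 0.0, 0, 0, 0], [1, 0.0, 0, 0.0, 0, 0, 0]]
```

Call:
{"fn": "send_rows", "kwargs": {"series": [[1, -0.4, 0, 0.0, 0, 0, 0], [1, -0.25, 0, 0.0, 0, 0, 0], [1, -0.2, 0, 0.0, 0, 0, 0], [1, -0.1, 0, 0.0, 0, 0, 0], [1, -0.1, 0, 0.0, 0, 0, 0], [1, -0.05, 0, 0.0, 0, 0, 0], [1, -0.05, 0, 0.0, 0, 0, 0], [1, 0.0, 0, 0.0, 0, 0, 0], [1, 0.0, 0, 0.0, 0, 0, 0]]}}

```text
clock: 14.9
ee_pos: [0.5239, 0.0871, 0.2545]
eef_rot: [2.187, 2.255, 0.001]
force: [-1.7, 0.5, 6.5]
gripper_width: 0.0298
grip_force: 21.9
```

```bash
python3 ctl.py 10 t 0.05 3.0
```

```text
fit s 0.948 b -0.026 rms 0.0004
t 15.00 th 0.037 w -0.003 a -0.015 (ee) -0.013 meas [0.037 0.037] F [-1.7  0.5  6.5]
pred [0.037, 0.038, 0.039, 0.039, 0.04, 0.041, 0.042, 0.043, 0.043, 0.044] w 0.007
[[1, -0.55, 0, 0.0, 0, 0, 0], [1, -0.4, 0, 0.0, 0, 0, 0], [1, -0.25, 0, 0.0, 0, 0, 0], [1, -0.15, 0, 0.0, 0, 0, 0], [1, -0.15, 0, 0.0, 0, 0, 0], [1, -0.1, 0, 0.0, 0, 0, 0], [1, -0.1, 0, 0.0, 0, 0, 0], [1, -0.05, 0, 0.0, 0, 0, 0], [1, -0.05, 0, 0.0, 0, 0, 0], [1, -0.05, 0, 0.0, 0, 0, 0]]
```

Call:
{"fn": "send_rows", "kwargs": {"series": [[1, -0.55, 0, 0.0, 0, 0, 0], [1, -0.4, 0, 0.0, 0, 0, 0], [1, -0.25, 0, 0.0, 0, 0, 0], [1, -0.15, 0, 0.0, 0, 0, 0], [1, -0.15, 0, 0.0, 0, 0, 0], [1, -0.1, 0, 0.0, 0, 0, 0], [1, -0.1, 0, 0.0, 0, 0, 0], [1, -0.05, 0, 0.0, 0, 0, 0], [1, -0.05, 0, 0.0, 0, 0, 0], [1, -0.05, 0, 0.0, 0, 0, 0]]}}

```text
clock: 15.83
ee_pos: [0.5239, 0.0865, 0.2545]
eef_rot: [2.187, 2.255, 0.001]
force: [-2.1, -0.2, 6.1]
gripper_width: 0.0304
grip_force: 21.9
```

```bash
python3 ctl.py 10 t 0.05 3.0
```

```text
fit s 0.952 b -0.025 rms 0.0002
t 15.93 th 0.045 w 0.008 a -0.011 (ee) -0.009 meas [0.044 0.044] F [-2.1 -0.2  6.1]
pred [0.046, 0.046, 0.046, 0.047, 0.047, 0.047, 0.048, 0.048, 0.048, 0.048] w 0.002
[[1, 0.1, 0, 0.0, 0, 0, 0], [1, 0.1, 0, 0.0, 0, 0, 0], [1, 0.05, 0, 0.0, 0, 0, 0], [1, 0.1, 0, 0.0, 0, 0, 0], [1, 0.05, 0, 0.0, 0, 0, 0], [1, 0.05, 0, 0.0, 0, 0, 0], [1, 0.1, 0, 0.0, 0, 0, 0], [1, 0.1, 0, 0.0, 0, 0, 0], [1, 0.05, 0, 0.0, 0, 0, 0], [1, 0.1, 0, 0.0, 0, 0, 0]]
```

Call:
{"fn": "send_rows", "kwargs": {"series": [[1, 0.1, 0, 0.0, 0, 0, 0], [1, 0.1, 0, 0.0, 0, 0, 0], [1, 0.05, 0, 0.0, 0, 0, 0], [1, 0.1, 0, 0.0, 0, 0, 0], [1, 0.05, 0, 0.0, 0, 0, 0], [1, 0.05, 0, 0.0, 0, 0, 0], [1, 0.1, 0, 0.0, 0, 0, 0], [1, 0.1, 0, 0.0, 0, 0, 0], [1, 0.05, 0, 0.0, 0, 0, 0], [1, 0.1, 0, 0.0, 0, 0, 0]]}}

```text
clock: 16.77
ee_pos: [0.5239, 0.0873, 0.2545]
eef_rot: [2.187, 2.255, 0.001]
force: [-2.6, -0.6, 6.2]
gripper_width: 0.0297
grip_force: 21.9
```

```bash
python3 ctl.py 10 t 0.05 3.0
```

```text
fit s 0.958 b -0.024 rms 0.0002
t 16.87 th 0.052 w 0.007 a -0.019 (ee) -0.015 meas [0.051 0.052] F [-2.6 -0.6  6.2]
pred [0.053, 0.053, 0.053, 0.053, 0.052, 0.052, 0.052, 0.052, 0.052, 0.052] w -0.001
[[1, 0.3, 0, 0.05, 0, 0, 0], [1, 0.2, 0, 0.05, 0, 0, 0], [1, 0.15, 0, 0.05, 0, 0, 0], [1, 0.15, 0, 0.0, 0, 0, 0], [1, 0.1, 0, 0.0, 0, 0, 0], [1, 0.1, 0, 0.0, 0, 0, 0], [1, 0.05, 0, 0.0, 0, 0, 0], [1, 0.1, 0, 0.0, 0, 0, 0], [1, 0.05, 0, 0.0, 0, 0, 0], [1, 0.05, 0, 0.0, 0, 0, 0]]
```

Call:
{"fn": "send_rows", "kwargs": {"series": [[1, 0.3, 0, 0.05, 0, 0, 0], [1, 0.2, 0, 0.05, 0, 0, 0], [1, 0.15, 0, 0.05, 0, 0, 0], [1, 0.15, 0, 0.0, 0, 0, 0], [1, 0.1, 0, 0.0, 0, 0, 0], [1, 0.1, 0, 0.0, 0, 0, 0], [1, 0.05, 0, 0.0, 0, 0, 0], [1, 0.1, 0, 0.0, 0, 0, 0], [1, 0.05, 0, 0.0, 0, 0, 0], [1, 0.05, 0, 0.0, 0, 0, 0]]}}

```text
clock: 17.7
ee_pos: [0.5238, 0.0879, 0.2544]
eef_rot: [2.187, 2.255, 0.0]
force: [-2.4, -0.6, 6.5]
gripper_width: 0.03
grip_force: 21.9
```

```bash
python3 ctl.py 10 t 0.05 3.0
```

```text
fit s 0.960 b -0.024 rms 0.0002
t 17.80 th 0.053 w 0.001 a -0.022 (ee) -0.019 meas [0.053 0.053] F [-2.4 -0.6  6.5]
pred [0.053, 0.053, 0.053, 0.053, 0.052, 0.052, 0.052, 0.052, 0.052, 0.052] w -0.001
[[1, 0.15, 0, 0.05, 0, 0, 0], [1, 0.1, 0, 0.05, 0, 0, 0], [1, 0.1, 0, 0.0, 0, 0, 0], [1, 0.05, 0, 0.0, 0, 0, 0], [1, 0.05, 0, 0.0, 0, 0, 0], [1, 0.05, 0, 0.0, 0, 0, 0], [1, 0.05, 0, 0.0, 0, 0, 0], [1, 0.0, 0, 0.0, 0, 0, 0], [1, 0.05, 0, 0.0, 0, 0, 0], [1, 0.0, 0, 0.0, 0, 0, 0]]
```

Call:
{"fn": "send_rows", "kwargs": {"series": [[1, 0.15, 0, 0.05, 0, 0, 0], [1, 0.1, 0, 0.05, 0, 0, 0], [1, 0.1, 0, 0.0, 0, 0, 0], [1, 0.05, 0, 0.0, 0, 0, 0], [1, 0.05, 0, 0.0, 0, 0, 0], [1, 0.05, 0, 0.0, 0, 0, 0], [1, 0.05, 0, 0.0, 0, 0, 0], [1, 0.0, 0, 0.0, 0, 0, 0], [1, 0.05, 0, 0.0, 0, 0, 0], [1, 0.0, 0, 0.0, 0, 0, 0]]}}

```text
clock: 18.63
ee_pos: [0.5238, 0.0881, 0.2544]
eef_rot: [2.187, 2.255, 0.001]
force: [-1.3, 0.1, 7.0]
gripper_width: 0.0297
grip_force: 21.9
```

```bash
python3 ctl.py 8 t -0.31 4.0
```

```text
fit s 0.961 b -0.023 rms 0.0001
t 18.73 th 0.052 w -0.000 a -0.022 (ee) -0.021 meas [0.052 0.052] F [-1.3  0.1  7. ]
pred [0.052, 0.052, 0.051, 0.05, 0.048, 0.046, 0.042, 0.038] w -0.058
[[1, 0.15, 0, 0.05, 0, 0, 0], [1, 0.25, 0, 0.05, 0, 0, 0], [1, 0.4, 0, 0.05, 0, 0, 0], [1, 0.5, 0, 0.05, 0, 0, 0], [1, 0.6, 0, 0.05, 0, 0, 0], [1, 0.65, 0, 0.05, 0, 0, 0], [1, 0.65, 0, 0.05, 0, 0, 0], [1, 0.65, 0, 0.05, 0, 0, 0]]
```

Call:
{"fn": "send_rows", "kwargs": {"series": [[1, 0.15, 0, 0.05, 0, 0, 0], [1, 0.25, 0, 0.05, 0, 0, 0], [1, 0.4, 0, 0.05, 0, 0, 0], [1, 0.5, 0, 0.05, 0, 0, 0], [1, 0.6, 0, 0.05, 0, 0, 0], [1, 0.65, 0, 0.05, 0, 0, 0], [1, 0.65, 0, 0.05, 0, 0, 0], [1, 0.65, 0, 0.05, 0, 0, 0]]}}

```text
clock: 19.4
ee_pos: [0.5235, 0.0945, 0.2539]
eef_rot: [2.187, 2.255, 0.0]
force: [-2.5, 0.5, 7.2]
gripper_width: 0.03
grip_force: 21.9
```

```bash
python3 ctl.py 7 t -0.31 4.0
```

```text
fit s 0.962 b -0.023 rms 0.0001
t 19.50 th 0.034 w -0.065 a -0.073 (ee) -0.070 meas [0.04  0.038] F [-2.5  0.5  7.2]
pred [0.028, 0.021, 0.013, 0.003, -0.007, -0.018, -0.03] w -0.146
[[1, 0.15, 0, 0.0, 0, 0, 0], [1, 0.0, 0, 0.0, 0, 0, 0], [1, -0.15, 0, 0.0, 0, 0, 0], [1, -0.35, 0, 0.0, 0, 0, 0], [1, -0.55, 0, 0.0, 0, 0, 0], [1, -0.7, 0, -0.05, 0, 0, 0], [1, -0.9, 0, -0.05, 0, 0, 0]]
```

Call:
{"fn": "send_rows", "kwargs": {"series": [[1, 0.15, 0, 0.0, 0, 0, 0], [1, 0.0, 0, 0.0, 0, 0, 0], [1, -0.15, 0, 0.0, 0, 0, 0], [1, -0.35, 0, 0.0, 0, 0, 0], [1, -0.55, 0, 0.0, 0, 0, 0], [1, -0.7, 0, -0.05, 0, 0, 0], [1, -0.9, 0, -0.05, 0, 0, 0]]}}

```text
clock: 20.08
ee_pos: [0.5239, 0.0853, 0.2544]
eef_rot: [2.187, 2.255, 0.001]
force: [-0.6, 0.4, 7.7]
gripper_width: 0.0301
grip_force: 22.0
```

```bash
python3 ctl.py 6 t -0.31 4.0
```

```text
fit s 0.955 b -0.024 rms 0.0007
t 20.18 th -0.055 w -0.179 a -0.003 (ee) 0.000 meas [-0.038 -0.046] F [-0.6  0.4  7.7]
pred [-0.07, -0.084, -0.097, -0.111, -0.124, -0.138] w -0.160
[[1, -1.45, 0, 0.1, 0, 0, 0], [1, -1.4, 0, 0.1, 0, 0, 0], [1, -1.4, 0, 0.1, 0, 0, 0], [1, -1.45, 0, 0.1, 0, 0, 0], [1, -1.55, 0, 0.1, 0, 0, 0], [1, -1.7, 0, 0.15, 0, 0, 0]]
```

Call:
{"fn": "send_rows", "kwargs": {"series": [[1, -1.45, 0, 0.1, 0, 0, 0], [1, -1.4, 0, 0.1, 0, 0, 0], [1, -1.4, 0, 0.1, 0, 0, 0], [1, -1.45, 0, 0.1, 0, 0, 0], [1, -1.55, 0, 0.1, 0, 0, 0], [1, -1.7, 0, 0.15, 0, 0, 0]]}}

```text
clock: 20.68
ee_pos: [0.5247, 0.0685, 0.2534]
eef_rot: [2.187, 2.255, 0.001]
force: [-3.0, -1.1, 18.1]
gripper_width: 0.0299
grip_force: 22.6
```

```bash
python3 ctl.py 6 t -0.31 4.0
```

```text
fit s 0.947 b -0.026 rms 0.0004
t 20.78 th -0.162 w -0.180 a 0.128 (ee) 0.130 meas [-0.143 -0.153] F [-3.  -1.1 18.1]
pred [-0.176, -0.19, -0.202, -0.214, -0.225, -0.236] w -0.124
[[1, -1.2, 0, 0.2, 0, 0, 0], [1, -1.25, 0, 0.2, 0, 0, 0], [1, -1.2, 0, 0.2, 0, 0, 0], [1, -1.3, 0, 0.2, 0, 0, 0], [1, -1.35, 0, 0.25, 0, 0, 0], [1, -1.5, 0, 0.25, 0, 0, 0]]
```

Call:
{"fn": "send_rows", "kwargs": {"series": [[1, -1.2, 0, 0.15, 0, 0, 0], [1, -1.25, 0, 0.1, 0, 0, 0], [1, -1.2, 0, 0.1, 0, 0, 0], [1, -1.3, 0, 0.1, 0, 0, 0], [1, -1.35, 0, 0.1, 0, 0, 0], [1, -1.5, 0, 0.1, 0, 0, 0]]}}

```text
clock: 21.28
ee_pos: [0.5252, 0.0538, 0.2516]
eef_rot: [2.187, 2.255, 0.002]
force: [8.2, 3.5, -8.1]
gripper_width: 0.0293
grip_force: 19.9
```

```bash
python3 ctl.py 5 t -0.31 4.0
```

```text
fit s 0.938 b -0.025 rms 0.0009
t 21.38 th -0.247 w -0.114 a 0.245 (ee) 0.246 meas [-0.234 -0.243] F [ 8.2  3.5 -8.1]
pred [-0.256, -0.265, -0.273, -0.28, -0.286] w -0.071
[[1, -0.2, 0, 0.05, 0, 0, 0], [1, -0.3, 0, 0.1, 0, 0, 0], [1, -0.45, 0, 0.15, 0, 0, 0], [1, -0.55, 0, 0.15, 0, 0, 0], [1, -0.65, 0, 0.2, 0, 0, 0]]
```

Call:
{"fn": "send_rows", "kwargs": {"series": [[1, -0.2, 0, 0.05, 0, 0, 0], [1, -0.3, 0, 0.1, 0, 0, 0], [1, -0.45, 0, 0.15, 0, 0, 0], [1, -0.55, 0, 0.15, 0, 0, 0], [1, -0.65, 0, 0.2, 0, 0, 0]]}}

```text
clock: 21.8
ee_pos: [0.5255, 0.0471, 0.2498]
eef_rot: [2.187, 2.255, 0.002]
force: [6.2, 0.3, 2.6]
gripper_width: 0.0285
grip_force: 19.7
```

```bash
python3 ctl.py 5 t -0.31 4.0
```

```text
fit s 0.967 b -0.021 rms 0.0014
t 21.90 th -0.302 w 0.001 a 0.297 (ee) 0.299 meas [-0.3 -0.3] F [6.2 0.3 2.6]
pred [-0.302, -0.302, -0.302, -0.302, -0.302] w 0.000
[[1, 0.65, 0, -0.2, 0, 0, 0], [1, 0.55, 0, -0.15, 0, 0, 0], [1, 0.45, 0, -0.15, 0, 0, 0], [1, 0.35, 0, -0.1, 0, 0, 0], [1, 0.25, 0, -0.1, 0, 0, 0]]
```

The cradle is down on its rest. Next I'll unwind the handle to neutral.

```bash
python3 - <<'E'
import json; S=json.load(open("st.json")); S["pend"]=[]; json.dump(S,open("st.json","w"))
E
python3 ctl.py 10 h 0.02
```

```text
fit s 0.969 b -0.021 rms 0.0016
t 22.00 th -0.302 w 0.001 a 0.297 (ee) 0.300 meas [-0.3 -0.3] F [5.9 0.7 0.5]
pred [-0.302, -0.302, -0.302, -0.302, -0.302, -0.302, -0.302, -0.302, -0.302, -0.302] w 0.000
[[1, 0.75, 0, -0.2, 0, 0, 0], [1, 1.45, 0, -0.35, 0, 0, 0], [1, 2.2, 0, -0.5, 0, 0, 0], [1, 2.95, 0, -0.55, 0, 0, 0], [1, 3.7, 0, -0.6, 0, 0, 0], [1, 4.45, 0, -0.55, 0, 0, 0], [1, 5.2, 0, -0.5, 0, 0, 0], [1, 5.95, 0, -0.4, 0, 0, 0], [1, 6.7, 0, -0.25, 0, 0, 0], [1, 7.45, 0, -0.05, 0, 0, 0]]
```

Call:
{"fn": "send_rows", "kwargs": {"series": [[1, 0.75, 0, -0.2, 0, 0, 0], [1, 1.45, 0, -0.35, 0, 0, 0], [1, 2.2, 0, -0.5, 0, 0, 0], [1, 2.95, 0, -0.55, 0, 0, 0], [1, 3.7, 0, -0.6, 0, 0, 0], [1, 4.45, -0.05, -0.55, 0, 0, 0], [1, 5.2, -0.1, -0.5, 0, 0, 0], [1, 5.95, -0.1, -0.4, 0, 0, 0], [1, 6.7, -0.1, -0.25, 0, 0, 0], [1, 7.45, -0.1, -0.05, 0, 0, 0]]}}

```text
clock: 22.83
ee_pos: [0.5215, 0.1221, 0.2501]
eef_rot: [-2.187, -2.255, 0.0]
force: [0.3, -0.2, -0.2]
gripper_width: -0.0
grip_force: 0.1
```

```bash
python3 -c "
from fit import *
o=robot.get_obs(); f=imaging.get_image('scene')['frame']; print(o['ee_pos'],o['force'],tilt(f))
w=imaging.get_image('wrist'); cv2.imwrite('pics/w3.png',w['frame'])"
```

```text
[0.52149301 0.12207955 0.25013475] [ 0.31852224 -0.20047207 -0.18966779] (np.float64(-0.3023529411764709), np.float64(34.644444444444446), np.float64(5.777777777777778))
```

View pics/w3.png

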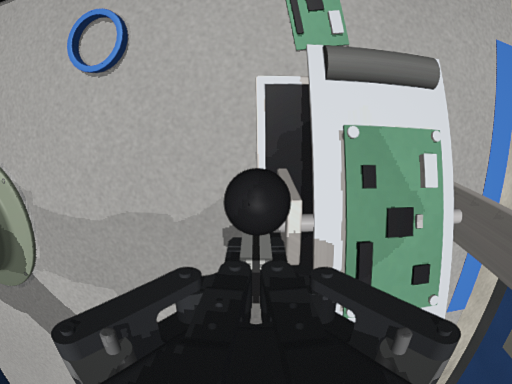

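The wrist view shows the ball at (257,203), in front of the shut fingers. It slipped out of the grip at the end, and the fingers now lean on it sideways by about 0.2 rad of handle. The cradle is still on its rest at -0.302. I'll back away slowly along -y so the handle returns to neutral, then lift.

Call:
{"fn": "send_rows", "kwargs": {"series": [[1, -0.4, 0, 0, 0, 0, 0], [1, -0.8, 0, 0, 0, 0, 0], [1, -1.2, 0, 0, 0, 0, 0], [1, -1.6, 0, 0, 0, 0, 0], [1, -2.0, 0, 0, 0, 0, 0], [1, -2.4, 0, 0, 0, 0, 0], [1, -2.8, 0, 0, 0, 0, 0], [1, -3.4, 0, 0, 0, 0, 0], [1, -4.2, 0, 0, 0, 0, 0], [1, -5.0, 0, 0, 0, 0, 0]]}}

```text
clock: 23.77
ee_pos: [0.5232, 0.0707, 0.2503]
eef_rot: [2.187, 2.255, -0.0]
force: [0.5, -0.5, -0.0]
gripper_width: -0.0002
grip_force: 0.0
```

Call:
{"fn": "send_rows", "kwargs": {"series": [[1, -1, 0, -1, 0, 0, 0], [1, -1, 0, -4, 0, 0, 0], [1, -1, 0, -8, 0, 0, 0], [1, -1, 0, -12, 0, 0, 0], [1, -1, 0, -12, 0, 0, 0], [1, -1, 0, -12, 0, 0, 0], [1, -1, 0, -12, 0, 0, 0], [1, -1, 0, -12, 0, 0, 0], [1, -1, 0, -12, 0, 0, 0], [1, -1, 0, -12, 0, 0, 0]]}}

```text
clock: 24.6
ee_pos: [0.5233, 0.0613, 0.3696]
eef_rot: [-2.186, -2.255, 0.001]
force: [-0.3, -0.4, -0.6]
gripper_width: 0.0
grip_force: 0.0
```

```bash
python3 -c "
from fit import *
o=robot.get_obs(); print(o['ee_pos'],o['force'])
for i in range(3):
  f=imaging.get_image('scene')['frame']; print(tilt(f))
  g=f.max(axis=2)[148:168,290:325]; m=np.argwhere(g<60); print('ball px',m.mean(0)[::-1]+[290,148],len(m))
g=C['scene']['frame'].max(axis=2)[148:168,290:325]; print(np.argwhere(g<60).mean(0)[::-1]+[290,148])
cv2.imwrite('pics/e.png',cv2.resize(f[110:290,200:400],(660,594)))
"
```

```text
[0.52326577 0.06134061 0.36955565] [-0.34948964 -0.4204213  -0.559625  ]
(np.float64(-0.30245222929936333), np.float64(34.91111111111111), np.float64(5.7555555555555555))
ball px [303.11940299 157.07462687] 67
(np.float64(-0.30215151515151534), np.float64(34.86666666666667), np.float64(5.888888888888889))
ball px [303.11940299 157.07462687] 67
(np.float64(-0.30186666666666684), np.float64(34.955555555555556), np.float64(5.933333333333334))
ball px [303.11940299 157.07462687] 67
[304.62019231 154.77884615]
```

View pics/e.png

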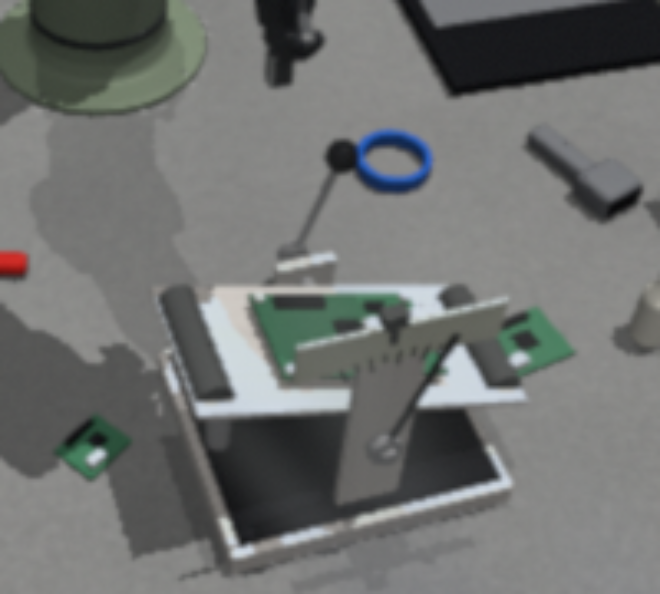

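The ball is back at its start pixel (303,157), at rest. The cradle is on its stop at -0.302, the gripper is clear, and the index and loose parts look unmoved.

```bash
python3 -c "
from workcell import robot
print(robot.job_done())"
```

```text
the job is handed in; nothing more can be done
None
```

I held the pointer on the index for about 7.5 s, let the cradle down onto its starting rest without a bang, left the handle free at neutral and handed the job in; the ball slipped from the grip at the end of the unwind with the cradle already on its rest, and no verdict was returned.

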